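Nest the bowl set and hold it in the ratchet clamp

TASK

Nest the small rust-brown bowl upright inside the large dark-brown bowl that stands in the blue bench clamp, setting it down gently and letting go. Then swing the clamp's red-knobbed lever away from the bowls by exactly four clicks, feeling each one and never going on to a fifth, and finish while still holding the lever on its fourth click, because it springs back if let go and a colleague is about to strap the set. Leave everything else on the bench alone.

Things in the scene. Friction and masses are not known exactly. Their poses are not given: they have to be found in the camera images.
- small_bowl: the bowl to nest: rust-brown stoneware, 62 high, foot diameter 50, a straight-sided collar of outer diameter 66 over its upper 28, wall 4, 110 to 210 g. Starts upright on the bench. Origin: centre of its underside, z up
- large_bowl: loose dark-brown stoneware bowl, 54 high, foot diameter 68, rim outer diameter 108, wall 5, 350 g. Its flat inner floor, about 58 across, lies 6 above the underside (30 above the bench at the start); the wall flares above it. The small bowl stands on that floor, its rim then 14 above the large rim. Starts and stays upright on the clamp's seat. Origin: centre of its underside, z up
- clamp: fixed blue clamp plate on the bench, 225 x 370 (its x, y), top at height 20. Origin at bench height; the plate spans x -90 to +135 and y -185 to +185 of it. In its frame the bowl seat is at x 0, y +115 and the lever's pivot at x +50, y -100; +x points roughly away from the robot. A dark pawl housing, 50 high, stands at x +124, y -100
- clamp_seat (a point): centre of the rubber seat under the large bowl, 24 above the bench. Two low jaws (up to 33 above the bench), either side of it in the clamp's x, close on the bowl's foot by 3 for each click; after four clicks each is about 2 short of the foot
- lever: steel lever turning about a vertical axis. Origin: on that axis at bench height; z up. Its arm runs along its own -x, 22 wide, top 54 above the bench, over a toothed disc (diameter 123) and hub (diameter 60, top 54). At rest (the start) the arm points to the clamp's -x side, turned 0.55 rad towards the bowl. It advances counter-clockwise seen from above, away from the bowl
- lever_knob (a point): middle of the red knob's grip, 84 above the bench. The knob is an upright post of diameter 22, from 54 to 104 above the bench, fixed to the lever's end, 110 from the pivot axis. A spring drives the lever back to rest with 4 N (at rest) to 4.7 N (fourth click) at the knob
- lever_pivot (a point): point on the pivot axis at hub height, 54 above the bench. Clicks are evenly spaced, 0.18 rad (20 of knob travel) each; rest is zero, a stop is at six. The pawl alters the push needed by up to 3 N: it falls to about 2 N as a click comes near, then jumps to about 7 N within some 3 of travel as the pawl seats against the next tooth: that jump is the click, and there it is held
- celadon_cup: bystander: pale green cup, rim diameter 66, 75 high, 180 g; may stand where the small bowl might have stood. Origin: centre of its underside
- glaze_jar: bystander: blue jar with a white cap, diameter 68, 100 high. Origin: centre of its underside
- tape_roll: bystander: yellow ring lying flat, diameter 90, 24 high. Origin: centre of its underside
- glaze_brush: bystander: wooden brush lying on the bench beyond the clamp
- wedge_block: bystander: wooden block 60 x 100 x 35 lying beyond the clamp. Origin: centre of its underside
- slip_bottle: bystander: white bottle with a red cap, diameter 52, 130 high. Origin: centre of its underside
Not all that is in view belongs to the job. What is meant by the large_bowl is not orange, pink or purple, and is the larger of those in its own colour.

How it is judged:
By the outcome, as a careful person would: the job done as asked, in the order asked, and still so for the second after the job is handed in, while the arm keeps its last pose, push and grip.
It also fails if it takes over 61 s, if anything falls off the work surface, if the arm or the gripper's body presses on something with over 40 N, if the wrist force passes 120 N, or if a joint passes its speed limit or range.

ROBOT

A 7-joint arm with a two-finger parallel gripper is mounted at the origin on the work surface. World frame = base frame: x ahead of the robot, y to its left, z up, the work surface at z = 0. Lengths are in m, angles in degrees, forces in N, time in s.
With the tool pointing down it reaches from about 0.35 to 0.775 m from the base axis. Payload 3.1 kg.
Tool frame: the origin (TCP) lies on the centre line of the jaws, within the pads' length; the fingertips stand 17 mm ahead of it and the grasp point (between the pads) lies 2 mm behind it (robot.tip_reach is the distance from the TCP to the fingertips, in m); z points along the fingers, y is the direction in which the jaws open and shut (so a half turn about z gives the same grasp; the last joint's range is limited). The gripper opens to 85 mm and grips with 20 to 120 N. Pads are 22 mm wide; open, the fingers measure 114 mm over their backs; the gripper's body (76 mm by 85 mm) begins 54 mm behind the grasp point. The pads swing forward as they close: fully open they stand 13 mm farther back than shut.
Start: joints at [63.902, 17.813, 0.802, 86.603, -0.252, 75.585, -1.558], TCP at [0.221, -0.504, 0.248] pointing down, gripper open.
Joint ranges: [-154.91, 154.91], [-16.99, 109.72], [-72.82, 74.43], [7.12, 147.25], [-82.49, 262.49], [11.32, 116.49], [-174.64, 174.64]. Speed limits (degrees/s): [159.86, 159.86, 180, 180, 180, 180, 180].

INTERFACE

Orientations are given as [roll, pitch, yaw] about the fixed x, y, z axes, in that order (R = Rz(yaw) Ry(pitch) Rx(roll)).
In Python, from station import robot, fingers, vision, workorder, recognise gives the robot as it stands. Calls block until the motion is done:
- robot.move_to(position, orientation): joint-space move of the TCP to a pose.
- robot.line_to(position, orientation=None, velocity=0.15, f_stop=None): straight line of the TCP; orientation=None keeps the orientation; velocity is the mean speed in m/s. With f_stop (N) it stops when the force on the tool has changed by that much, and returns True; else False.
- robot.move_j(angles): joint-space move.
- fingers.gripper_to(opening, force=None): opening from 0.0 (shut) to 1.0 (fully open); force is the grip in N (None keeps the last); returns when the fingers have stopped.
- robot.pause(seconds).
- robot.inverse_kinematics(position, orientation): joint angles nearest the present ones, or None.
- vision.grab_frame(name): name is "scene" or "top" or "wrist"; returns the picture (384x512x3 uint8, red, green, blue); there is no depth.
- vision.calibration(name): a dict with "mtx" (3x3 intrinsics, pixels), "extrinsics" (4x4, takes a point from world to camera coordinates); the wrist camera has in their place "T_tool_cam" (4x4, takes a point from camera to tool coordinates, whose origin is the TCP and whose axes are the flange's). Camera axes: x right, y up, looking along -z (the intrinsics and any distortion apply to the point x, -y, -z); pixel columns grow to the right and rows downward; lengths in m; the calibration is good to about 2 mm. A picture is of the moment at which its call begins: read the wrist's pose just before it. calibration takes no time and is no camera call.
A pose or a line that the arm cannot do raises robot.PlanningError and nothing moves.
- workorder.close_job(): hands the job in, once; it reports no verdict.
Trained networks look in the newest picture that a camera, given by its name, has taken for a name from the list of things; names that differ only in an ending like _2 or _b are one class to them, and where a whole thing is asked for, a point or a joint stands for the part that bears it (a point fixed in the world has none). Each returns a list of dicts, best first, with "p" (0 to 1); they miss things now and then, are a little off and sometimes report something else, mostly with a low value. They report only what shows in the picture. A call takes as long as a camera call. They do not tell look-alikes from the thing itself.
- recognise(label, camera): "rect" ([centre column, centre row, width, height] in pixels, round what is visible of it).
Readings, each from a call of its own:
- robot.current_time_s(): time.
- robot.current_joint_positions(): joint angles.
- robot.current_dq(): joint speeds.
- robot.current_joint_torque(): joint torques, N m.
- robot.current_tool_pos(): TCP position.
- robot.current_eef_rot(): TCP orientation.
- robot.current_contact_force(): force on the tool from outside, world axes, zero at the start.
- robot.current_torque(): the same for the moment, N m.
- robot.current_finger_gap(): opening from 0.0 (shut) to 1.0 (fully open).
Only numpy, scipy, OpenCV 4.12 (cv2) and the standard library are available. Lean on these libraries where they do the work, as an engineer would, in place of code of your own. Each camera call takes 0.05 s, during which the arm holds its last target.

## Working session

There is one attempt and no reset: what is moved stays moved. The work goes in short steps, each a Python script; the robot and the scene stay as the last script left them, time stands still between calls to the robot, and variables do not carry over. Pictures are saved under pics/ and viewed, and the job is handed in when it is done.

```bash
ls; mkdir -p pics; python3 - <<'E'
from station import robot, fingers, vision, workorder, recognise
import cv2, numpy as np
print(robot.current_time_s())
for n in ("scene","top"):
    im=vision.grab_frame(n); cv2.imwrite(f"pics/{n}0.png",im[:,:,::-1])
    c=vision.calibration(n); print(n,{k:np.round(v,4).tolist() if not isinstance(v,str) else v for k,v in c.items()})
    for l in ("small_bowl","large_bowl","lever_knob","clamp","celadon_cup"):
        print(n,l,[(np.round(d["rect"],1).tolist(),round(d["p"],2)) for d in recognise(l,n)])
print(vision.calibration("wrist"))
print(robot.current_time_s())
E
```

```text
pics
0.0
scene {'mtx': [[386.4037, 0.0, 252.2608], [0.0, 386.4037, 194.2518], [0.0, 0.0, 1.0]], 'extrinsics': [[0.6866, 0.7269, -0.0154, -0.335], [-0.4901, 0.4784, 0.7287, 0.2172], [0.537, -0.4927, 0.6847, -1.4825], [0.0, 0.0, 0.0, 1.0]]}
scene small_bowl [([295.2, 147.3, 27.4, 25.2], 0.83), ([354.4, 224.6, 44.7, 40.9], 0.5)]
scene large_bowl [([249.8, 148.4, 28.6, 31.7], 0.81), ([222.3, 173.7, 18.5, 23.0], 0.72), ([376.2, 166.7, 35.3, 28.3], 0.7), ([336.2, 172.2, 23.7, 22.1], 0.67), ([287.1, 182.8, 36.8, 36.0], 0.62)]
scene lever_knob [([240.1, 212.5, 40.8, 60.4], 0.83), ([125.0, 253.2, 33.3, 26.0], 0.41)]
scene clamp [([261.0, 222.4, 141.2, 88.9], 0.9)]
scene celadon_cup [([344.3, 151.8, 21.2, 22.9], 0.68)]
top {'mtx': [[347.8019, 0.0, 250.2913], [0.0, 347.8019, 187.1793], [0.0, 0.0, 1.0]], 'extrinsics': [[-0.0203, -0.9997, -0.0102, -0.0377], [0.9989, -0.0207, 0.0415, -0.556], [-0.0417, -0.0094, 0.9991, -1.0715], [0.0, 0.0, 0.0, 1.0]]}
top small_bowl [([143.1, 236.4, 24.1, 20.1], 0.64)]
top large_bowl [([236.6, 258.1, 20.3, 28.4], 0.86), ([201.2, 194.6, 36.7, 34.9], 0.79), ([105.8, 149.4, 35.7, 35.7], 0.64), ([188.4, 267.2, 36.3, 39.1], 0.61)]
top lever_knob []
top clamp [([242.6, 193.2, 125.9, 80.1], 0.63)]
top celadon_cup [([109.0, 191.8, 26.9, 23.1], 0.96)]
{'mtx': array([[325.62912166,   0.        , 257.92260483],
       [  0.        , 325.62912166, 191.87108332],
       [  0.        ,   0.        ,   1.        ]]), 'T_tool_cam': array([[-1.24779709e-03,  9.48556209e-01,  3.16606319e-01,
         8.23518347e-02],
       [ 9.99999090e-01,  1.02138024e-03,  8.81092285e-04,
         8.85685218e-04],
       [ 5.12390122e-04,  3.16607130e-01, -9.48556621e-01,
        -1.25460637e-01],
       [ 0.00000000e+00,  0.00000000e+00,  0.00000000e+00,
         1.00000000e+00]])}
0.6
```

```bash
python3 - <<'E'
import cv2
for n in ("scene","top"):
    im=cv2.imread(f"pics/{n}0.png"); cv2.imwrite(f"pics/{n}0z.png",cv2.resize(im[90:315,60:460],(800,450),interpolation=cv2.INTER_CUBIC))
E
```

```text
(no output)
```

View pics/scene0z.png

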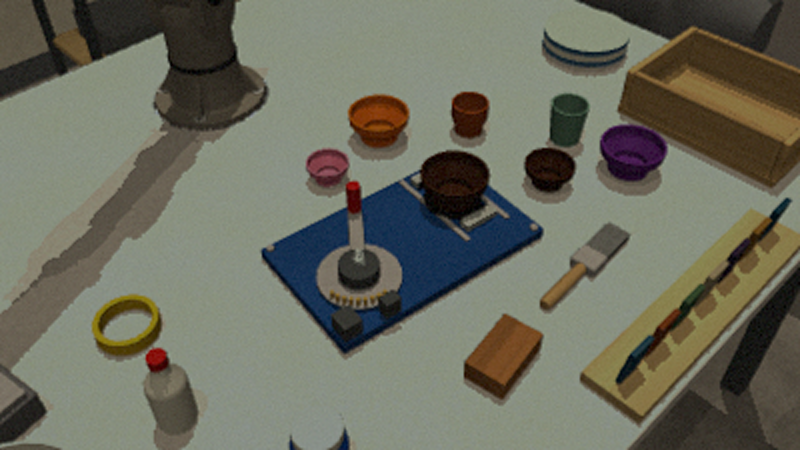

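View pics/top0z.png

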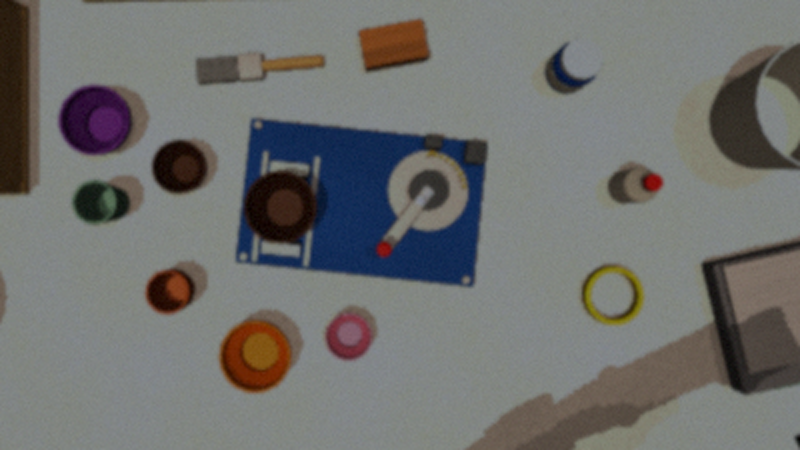

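The top view shows the rust bowl at about (145,235), the large bowl in the clamp at (201,193), the knob at (252,214) and the hub at (274,185). The dark bowl at (150,173) is a smaller look-alike.

```bash
cat > h.py <<'E'
import numpy as np, cv2
from station import robot, fingers, vision, workorder, recognise
def ray(cam,u,v):
    c=vision.calibration(cam); K=c["mtx"]; E=np.array(c["extrinsics"])
    p=np.linalg.solve(K,[u,v,1.0]); d=np.array([p[0],-p[1],-p[2]])
    R=E[:3,:3]; return -R.T@E[:3,3], R.T@d
def at(cam,u,v,z):
    o,d=ray(cam,u,v); return o+d*(z-o[2])/d[2]
def proj(cam,P):
    c=vision.calibration(cam); E=np.array(c["extrinsics"]); q=E[:3,:3]@np.asarray(P)+E[:3,3]
    w=c["mtx"]@np.array([q[0],-q[1],-q[2]]); return w[:2]/w[2]
E
python3 - <<'E'
from h import *
print(vision.calibration("top").keys())
im=cv2.imread("pics/top0.png"); hsv=cv2.cvtColor(im,cv2.COLOR_BGR2HSV)
def cc(mask,roi):
    m=np.zeros(mask.shape,np.uint8); x0,y0,x1,y1=roi; m[y0:y1,x0:x1]=mask[y0:y1,x0:x1]; return m
blue=cc(((hsv[...,0]>98)&(hsv[...,0]<125)&(hsv[...,1]>120)).astype(np.uint8),(170,140,310,240))
pts=cv2.findNonZero(blue)[:,0]
W=np.array([at("top",u,v,0.02)[:2] for u,v in pts])
h=cv2.convexHull((W*1000).astype(np.float32)); r=cv2.minAreaRect(h); print("clamp rect mm",r, cv2.boxPoints(r))
red=cc((((hsv[...,0]<8)|(hsv[...,0]>172))&(hsv[...,1]>170)&(hsv[...,2]>90)).astype(np.uint8),(240,200,265,225))
p=cv2.findNonZero(red)[:,0]; print("knob px",p.mean(0),len(p), at("top",*p.mean(0),0.104))
dark=cc((hsv[...,2]<70).astype(np.uint8),(175,165,225,220))&(1-blue)
def fit(name,roi,z,thr):
    x0,y0,x1,y1=roi
    m=cc(thr.astype(np.uint8),roi); cs,_=cv2.findContours(m,cv2.RETR_EXTERNAL,cv2.CHAIN_APPROX_NONE); c=max(cs,key=cv2.contourArea)
    (u,v),rad=cv2.minEnclosingCircle(c); print(name,u,v,rad,at("top",u,v,z), "bbox",cv2.boundingRect(c))
H,S,V=hsv[...,0],hsv[...,1],hsv[...,2]
fit("large",(175,165,225,220),0.078,((H<20)|(H>170))&(S>60)&(V<95))
fit("small",(128,220,165,252),0.062,((H<16)|(H>174))&(S>130))
fit("decoy",(130,155,170,192),0.05,((H<20)|(H>170))&(S>60)&(V<95))
# triangulation small, rects
for n,a,b in(("small",(145.0,235.5),(294.7,140)),):
    pass
print([at("scene",294.7,140,0.062)])
E
```

```text
dict_keys(['mtx', 'extrinsics'])Traceback (most recent call last):
  File "<stdin>", line 8, in <module>
  File "h.py", line 8, in at
    o,d=ray(cam,u,v); return o+d*(z-o[2])/d[2]
        ~~~^^^^^^^^^
  File "h.py", line 4, in ray
    c=vision.calibration(cam); K=c["mtx"]; E=np.array(c["extrinsics"])
ValueError: time passes only in moves, steps and waits
```

```bash
sed -i 's/^def ray/_C={n:vision.calibration(n) for n in ("scene","top","wrist")}\ndef ray/; s/c=vision.calibration(cam)/c=_C[cam]/' h.py
cat > a.py <<'E'
from h import *
im=cv2.imread("pics/top0.png"); hsv=cv2.cvtColor(im,cv2.COLOR_BGR2HSV)
def cc(mask,roi):
    m=np.zeros(mask.shape,np.uint8); x0,y0,x1,y1=roi; m[y0:y1,x0:x1]=mask[y0:y1,x0:x1]; return m
blue=cc(((hsv[...,0]>98)&(hsv[...,0]<125)&(hsv[...,1]>120)).astype(np.uint8),(170,140,310,240))
pts=cv2.findNonZero(blue)[:,0]
W=np.array([at("top",u,v,0.02)[:2] for u,v in pts])
h=cv2.convexHull((W*1000).astype(np.float32)); r=cv2.minAreaRect(h); print("clamp rect mm",r, cv2.boxPoints(r))
red=cc((((hsv[...,0]<8)|(hsv[...,0]>172))&(hsv[...,1]>170)&(hsv[...,2]>90)).astype(np.uint8),(240,200,265,225))
p=cv2.findNonZero(red)[:,0]; print("knob px",p.mean(0),len(p), at("top",*p.mean(0),0.104))
def fit(name,roi,z,thr):
    m=cc(thr.astype(np.uint8),roi); cs,_=cv2.findContours(m,cv2.RETR_EXTERNAL,cv2.CHAIN_APPROX_NONE); c=max(cs,key=cv2.contourArea)
    (u,v),rad=cv2.minEnclosingCircle(c); print(name,u,v,rad,at("top",u,v,z), "bbox",cv2.boundingRect(c))
H,S,V=hsv[...,0],hsv[...,1],hsv[...,2]
fit("large",(175,165,225,220),0.078,((H<20)|(H>170))&(S>60)&(V<95))
fit("small",(128,220,165,252),0.062,((H<16)|(H>174))&(S>130))
fit("decoy",(130,155,170,192),0.05,((H<20)|(H>170))&(S>60)&(V<95))
print("scene small",at("scene",294.7,140,0.062))
print("scene knobtop",at("scene",60+353/2,90+183/2,0.104))
E
python3 a.py
```

```text
clamp rect mm ((544.791015625, -18.232833862304688), (363.763916015625, 219.35479736328125), 82.8772201538086) [[ 413.40738 -185.11159]
 [ 631.0694  -212.31071]
 [ 676.1747   148.64592]
 [ 458.51263  175.84505]]
knob px [251.66666667 214.22222222] 36 [ 0.47435817 -0.05235684  0.104     ]
large 200.36892700195312 192.86785888671875 18.277761459350586 [0.53869534 0.0965166  0.078     ] bbox (183, 175, 35, 36)
small 144.5 235.0 11.884963989257812 [0.4178303  0.26635466 0.062     ] bbox (133, 225, 24, 21)
decoy 150.0689697265625 173.20689392089844 13.729474067687988 [0.60192201 0.25187579 0.05      ] bbox (137, 161, 27, 26)
scene small [0.41552746 0.27394766 0.062     ]
scene knobtop [ 0.47427365 -0.04847595  0.104     ]
```

```bash
python3 - <<'E'
from h import *
print(robot.tip_reach, robot.current_tool_pos(), robot.current_eef_rot(), robot.current_finger_gap(), robot.current_time_s(), robot.current_contact_force())
for yaw in range(-180,180,30):
    r=[]
    for p in ((.417,.269,.2),(.417,.269,.06),(.538,.097,.09),(.474,-.052,.082),(.45,-.126,.082)):
        q=robot.inverse_kinematics(list(p),[180,0,yaw]); r.append(None if q is None else np.round(q).astype(int).tolist())
    print(yaw,r)
E
```

```text
0.017 [ 0.22117627 -0.50361778  0.24833512] [1.79992970e+02 2.73089076e-03 2.37112937e+01] 1.0024699820891874 0.6 [ 0.49128958  0.41317414 -0.86350915]
-180 [[11, 24, -61, 98, 22, 71, 35], [2, 31, -48, 108, 29, 54, 30], [19, 32, -44, 98, 25, 60, 57], [34, 24, -37, 109, 18, 53, 78], [42, 22, -34, 111, 16, 52, 89]]
-150 [[12, 24, -62, 98, 22, 72, 65], [4, 33, -51, 107, 31, 55, 58], [29, 41, -62, 98, 39, 66, 76], [50, 33, -62, 109, 34, 59, 94], [60, 32, -62, 110, 33, 58, 104]]
-120 [[12, 24, -62, 98, 22, 72, 95], [10, 38, -62, 107, 39, 59, 81], [29, 41, -62, 98, 39, 66, 106], [50, 33, -62, 109, 34, 59, 124], [60, 32, -62, 110, 33, 58, 134]]
-90 [[12, 24, -62, 98, 22, 72, 125], [10, 38, -62, 107, 39, 59, 111], [29, 41, -62, 98, 39, 66, 136], [-44, 32, 65, 112, -34, 58, -143], [17, 18, -4, 112, 2, 50, -168]]
-60 [[12, 24, -62, 98, 22, 72, 155], [10, 38, -62, 107, 39, 59, 141], [6, 28, -24, 99, 13, 56, -173], [15, 20, -14, 110, 6, 51, -151], [20, 18, -8, 112, 3, 50, -140]]
-30 [[-77, 19, 54, 101, -16, 69, -139], [-68, 28, 43, 110, -24, 51, -133], [8, 28, -27, 99, 15, 57, -145], [19, 20, -1
[... 341 characters left out ...]
, 12, 52, -67], [31, 20, -21, 111, 9, 51, -55]]
60 [[9, 22, -56, 98, 19, 71, -82], [1, 31, -47, 108, 28, 54, -89], [16, 31, -39, 98, 22, 59, -60], [28, 22, -29, 110, 14, 52, -38], [34, 20, -25, 111, 11, 51, -26]]
90 [[10, 23, -58, 98, 21, 71, -53], [1, 31, -47, 108, 28, 54, -59], [17, 31, -40, 98, 23, 59, -31], [30, 22, -32, 110, 15, 52, -9], [37, 21, -28, 111, 12, 51, 2]]
120 [[12, 24, -62, 98, 23, 72, -25], [2, 31, -48, 108, 29, 54, -30], [18, 32, -42, 98, 24, 59, -2], [32, 23, -35, 110, 16, 52, 19], [39, 21, -32, 111, 14, 51, 31]]
150 [[16, 28, -69, 98, 27, 73, 1], [3, 32, -50, 107, 30, 54, -1], [19, 32, -43, 98, 25, 60, 27], [33, 23, -35, 110, 17, 52, 49], [39, 21, -31, 111, 14, 51, 61]]
```

```bash
python3 - <<'E'
from h import *
q=robot.inverse_kinematics([.385,.27,.25],[180,0,120]); print(np.round(q))
robot.move_to([.40,.27,.25],[180,0,90])
fingers.gripper_to(1.0)
p=robot.current_tool_pos(); r=robot.current_eef_rot(); im=vision.grab_frame("wrist"); print(p,r,robot.current_joint_positions(),robot.current_time_s())
np.savez("w1.npz",p=p,r=r); cv2.imwrite("pics/w1.png",im[:,:,::-1])
print(recognise("small_bowl","wrist"))
im=vision.grab_frame("scene"); cv2.imwrite("pics/scene1.png",im[:,:,::-1])
print(robot.current_time_s(), robot.current_contact_force())
E
```

```text
[  4.  14. -49.  97.  11.  75. -17.]
[0.40032408 0.269613   0.24994793] [-1.79997771e+02  4.12100779e-03  8.99427737e+01] [  9.34905444  17.34238476 -56.53596002  94.98957672  14.8677551
  75.72039657 -49.74203082] 3.6667
[{'rect': [273.8, 163.7, 66.4, 66.8], 'p': 0.95}, {'rect': [380.2, 314.4, 96.8, 81.5], 'p': 0.21}]
3.7667 [0.00838583 0.01967124 0.34797888]
```

View pics/w1.png

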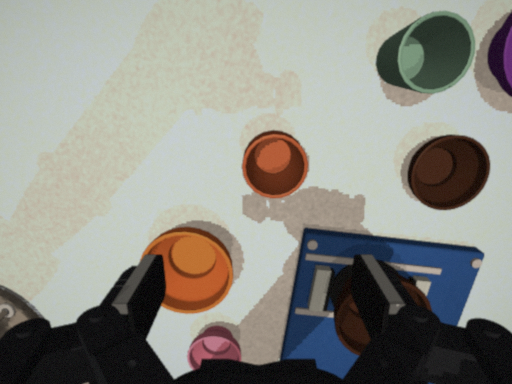

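The wrist image shows the rust bowl's rim centred near (275,164), and the celadon cup, the decoy and the orange bowl all well away from it.

```bash
cat >> h.py <<'E'
from scipy.spatial.transform import Rotation as Ro
def wat(p,r,u,v,z):
    T=np.array(_C["wrist"]["T_tool_cam"]); R=Ro.from_euler("xyz",r,degrees=True).as_matrix()
    k=np.linalg.solve(_C["wrist"]["mtx"],[u,v,1.]); d=R@T[:3,:3]@np.array([k[0],-k[1],-k[2]]); o=R@T[:3,3]+p
    return o+d*(z-o[2])/d[2]
def wproj(p,r,P):
    T=np.array(_C["wrist"]["T_tool_cam"]); R=Ro.from_euler("xyz",r,degrees=True).as_matrix()
    q=T[:3,:3].T@(R.T@(np.asarray(P)-p)-T[:3,3]); w=_C["wrist"]["mtx"]@np.array([q[0],-q[1],-q[2]]); return w[:2]/w[2]
E
python3 - <<'E'
from h import *
from scipy.optimize import least_squares
d=np.load("w1.npz"); p,r=d["p"],d["r"]
im=cv2.imread("pics/w1.png"); hsv=cv2.cvtColor(im,cv2.COLOR_BGR2HSV)
m=(((hsv[...,0]<14)|(hsv[...,0]>175))&(hsv[...,1]>120)).astype(np.uint8); mm=np.zeros_like(m); mm[115:215,228:325]=m[115:215,228:325]
cs,_=cv2.findContours(mm,cv2.RETR_EXTERNAL,cv2.CHAIN_APPROX_NONE); c=max(cs,key=cv2.contourArea)
e=cv2.fitEllipse(cv2.convexHull(c)); print(e, cv2.boundingRect(c))
g=wat(p,r,*e[0],.062); print("small",g)
W=np.array([wat(p,r,*q,.062)[:2] for q in cv2.convexHull(c)[:,0]])
(cx,cy),rad=cv2.minEnclosingCircle((W*1000).astype(np.float32)); print(cx,cy,rad)
# overlay seats
for P in ((.5387,.0965,.078),(.5367,.0987,.03)): print(wproj(p,r,P))
for name,a in (("pin1",(313,245)),("pin2",(476,264))): print(name,wat(p,r,*a,.02))
E
```

```text
((274.4029235839844, 164.44789123535156), (64.49710083007812, 66.42060089111328), 176.64315795898438) (243, 131, 65, 67)
small [0.41761995 0.27464296 0.062     ]
417.4572448730469 273.6411437988281 33.852046966552734
[381.7417848  323.83699814]
[366.52608204 295.50061493]
pin1 [0.46806353 0.16393739 0.02      ]
pin2 [0.67168773 0.13728299 0.02      ]
```

```bash
python3 - <<'E'
from h import *
robot.move_to([.53,.075,.25],[180,0,90])
p=robot.current_tool_pos(); r=robot.current_eef_rot(); im=vision.grab_frame("wrist"); print(p,r)
np.savez("w2.npz",p=p,r=r); cv2.imwrite("pics/w2.png",im[:,:,::-1])
print(recognise("large_bowl","wrist"))
fingers.gripper_to(0.79)
robot.move_to([.32,.28,.08],[180,0,90]); f0=robot.current_contact_force()
print(robot.current_time_s(),f0)
hit=robot.line_to([.32,.28,.002],velocity=.04,f_stop=3.0)
print(hit,robot.current_tool_pos(),robot.current_contact_force(),robot.current_finger_gap(),robot.current_time_s())
robot.line_to([.32,.28,.12],velocity=.2); 
print(robot.current_time_s())
E
```

```text
[0.52906393 0.07744658 0.25021236] [-1.79975377e+02 -1.06088976e-01  9.01807652e+01]
[{'rect': [51.8, 92.8, 99.1, 118.1], 'p': 0.8}, {'rect': [94.5, 224.3, 64.9, 54.4], 'p': 0.64}, {'rect': [339.9, 8.4, 65.2, 16.9], 'p': 0.63}, {'rect': [267.5, 149.8, 116.2, 114.4], 'p': 0.57}]
6.4083 [ 0.40629776 -0.43191069  0.25892237]
True [0.3186782  0.2792858  0.02215169] [-1.37101638 -0.52365318  0.92799032] 0.7941771155493206 7.725
8.3583
```

View pics/w2.png

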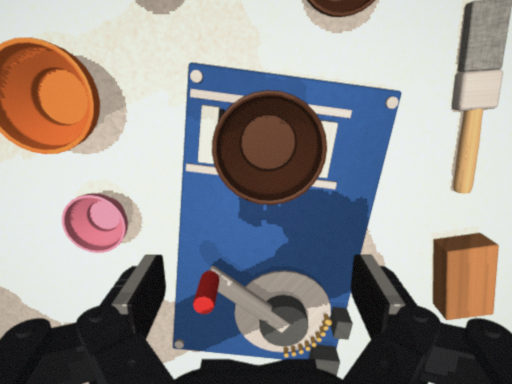

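```bash
python3 - <<'E'
from h import *
T=np.array(_C["wrist"]["T_tool_cam"])
def tp(P):
    q=T[:3,:3].T@(np.array(P)-T[:3,3]); w=_C["wrist"]["mtx"]@np.array([q[0],-q[1],-q[2]]); return (w[:2]/w[2]).round(1)
for t in (0.000,.004,.010,.017,.023):
    print(t,[tp((x,y,t)).tolist() for x in (.011,-.011) for y in (.0425,.057)])
d=np.load("w2.npz"); p,r=d["p"],d["r"]
im=cv2.imread("pics/w2.png"); hsv=cv2.cvtColor(im,cv2.COLOR_BGR2HSV); H,S,V=hsv[...,0],hsv[...,1],hsv[...,2]
m=((H<20)|(H>170))&(S>50)&(V<130); mm=np.zeros(m.shape,np.uint8); mm[85:210,207:333]=m[85:210,207:333]
mm=cv2.morphologyEx(mm,cv2.MORPH_OPEN,np.ones((5,5)))
cs,_=cv2.findContours(mm,cv2.RETR_EXTERNAL,cv2.CHAIN_APPROX_NONE); c=max(cs,key=cv2.contourArea)
h=cv2.convexHull(c); W=np.array([wat(p,r,*q,.078)[:2] for q in h[:,0]])*1000
print("large",cv2.minEnclosingCircle(W.astype(np.float32)), cv2.fitEllipse(W.astype(np.float32)), cv2.boundingRect(c))
print("floor",wat(p,r,268,142,.03))
print("pins",[wat(p,r,*a,.02).round(4).tolist() for a in ((196,76),(392,102),(179,345))])
print("knob top",wat(p,r,205,305,.104).round(4),"pivot",wat(p,r,283,322,.054).round(4))
E
python3 - <<'E'
import cv2
im=cv2.imread("pics/w1.png");cv2.imwrite("pics/w1z.png",cv2.resize(im[230:384,80:460],None,fx=2,fy=2))
E
```

```text
Traceback (most recent call last):
NameError: name '_C' is not defined
```

View pics/w1z.png

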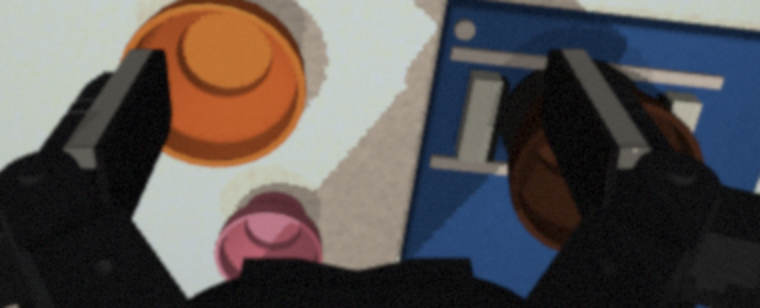

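```bash
sed -i 's/_C/CAL/g' h.py; cat > b.py <<'E'
from h import *
T=np.array(CAL["wrist"]["T_tool_cam"])
def tp(P):
    q=T[:3,:3].T@(np.array(P)-T[:3,3]); w=CAL["wrist"]["mtx"]@np.array([q[0],-q[1],-q[2]]); return (w[:2]/w[2]).round(1)
for t in (0.000,.004,.010,.017,.023):
    print(t,[tp((x,y,t)).tolist() for x in (.011,-.011) for y in (-.0425,-.057)])
d=np.load("w2.npz"); p,r=d["p"],d["r"]
im=cv2.imread("pics/w2.png"); hsv=cv2.cvtColor(im,cv2.COLOR_BGR2HSV); H,S,V=hsv[...,0],hsv[...,1],hsv[...,2]
m=((H<20)|(H>170))&(S>50)&(V<130); mm=np.zeros(m.shape,np.uint8); mm[85:210,207:333]=m[85:210,207:333]
mm=cv2.morphologyEx(mm,cv2.MORPH_OPEN,np.ones((5,5)))
cs,_=cv2.findContours(mm,cv2.RETR_EXTERNAL,cv2.CHAIN_APPROX_NONE); c=max(cs,key=cv2.contourArea)
h=cv2.convexHull(c); W=np.array([wat(p,r,*q,.078)[:2] for q in h[:,0]])*1000
print("large",cv2.minEnclosingCircle(W.astype(np.float32)), cv2.fitEllipse(W.astype(np.float32)), cv2.boundingRect(c))
print("floor",wat(p,r,268,142,.03))
print("pins",[wat(p,r,*a,.02).round(4).tolist() for a in ((196,76),(392,102),(179,345))])
print("knob top",wat(p,r,205,305,.104).round(4),"pivot",wat(p,r,283,322,.054).round(4))
E
python3 b.py
```

```text
0.0 [[157.1, 253.5], [123.7, 253.5], [161.9, 296.5], [130.1, 296.5]]
0.004 [[159.8, 249.1], [127.2, 249.1], [164.3, 291.2], [133.3, 291.2]]
0.01 [[163.5, 242.8], [132.2, 242.8], [167.7, 283.7], [137.8, 283.7]]
0.017 [[167.5, 236.1], [137.5, 236.1], [171.4, 275.6], [142.6, 275.6]]
0.023 [[170.7, 230.7], [141.7, 230.8], [174.3, 269.2], [146.5, 269.2]]
large ((539.4920654296875, 100.01497650146484), 53.477149963378906) ((540.0907592773438, 100.19834899902344), (105.1227035522461, 106.07616424560547), 47.60841751098633) (212, 91, 115, 113)
floor [0.54066133 0.09964791 0.03      ]
pins [[0.466, 0.1659, 0.02], [0.6712, 0.1405, 0.02], [0.4228, -0.1798, 0.02]]
knob top [ 0.4777 -0.0503  0.104 ] pivot [ 0.5604 -0.1127  0.054 ]
```

```bash
python3 - <<'E'
from h import *
fingers.gripper_to(1.0)
robot.move_to([.4175,.2741,.14],[180,0,90])
robot.line_to([.4175,.2741,.0625],velocity=.1)
robot.pause(.2)
print(robot.current_tool_pos(),robot.current_time_s())
fingers.gripper_to(0.0,force=35)
print(robot.current_finger_gap(),robot.current_tool_pos(),robot.current_contact_force(),robot.current_time_s())
robot.line_to([.4175,.2741,.12],velocity=.12)
robot.pause(.2)
p=robot.current_tool_pos(); r=robot.current_eef_rot(); im=vision.grab_frame("wrist"); cv2.imwrite("pics/w3.png",im[:,:,::-1])
print(p,r,robot.current_finger_gap(),robot.current_contact_force())
im=vision.grab_frame("scene"); cv2.imwrite("pics/s3.png",im[:,:,::-1]); 
cv2.imwrite("pics/c3.png",np.hstack([cv2.imread("pics/w3.png"),cv2.resize(im[90:250,200:380,::-1],(432,384))])[:, :,:][:, 144:])
print(robot.current_time_s())
E
```

```text
[0.41793766 0.27442953 0.06314065] 10.2917
0.7580371001048295 [0.41791931 0.27425168 0.06345925] [-1.14422877 -1.39378912  5.66021529] 10.6333
[0.41697701 0.27355963 0.11905019] [-1.79902231e+02  5.50708990e-02  9.00013141e+01] 0.7562320816694845 [ 1.04738199  0.14818433 -0.90624769]
11.5667
```

View pics/c3.png

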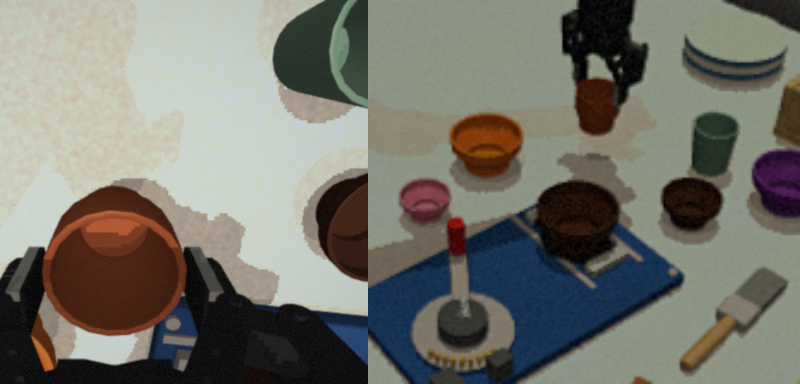

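The bowl is held upright, with its rim centred near (260,259) in the wrist image. Next I check its offset in the grip, then place it.

```bash
python3 - <<'E'
from h import *
p=np.array([0.41697701,0.27355963,0.11905019]); r=[-179.902,.055,90.0]
im=cv2.imread("pics/w3.png"); hsv=cv2.cvtColor(im,cv2.COLOR_BGR2HSV)
# rim points by eye: left(187,263) right(330,258) bottom(258,334) 
for a in ((187,265),(330,262),(258,334),(258,212)): print((wat(p,r,*a,.1177)-p).round(4))
E
```

```text
[-0.0303  0.0045 -0.0014]
[ 0.033   0.006  -0.0014]
[ 0.0012 -0.0333 -0.0014]
[ 0.0012  0.0298 -0.0014]
```

```bash
python3 - <<'E'
from h import *
X,Y=.5388,.0999; zt=.0634+.030
robot.line_to([.4175,.2741,.16],velocity=.2)
robot.move_to([X,Y,.17],[180,0,90])
robot.line_to([X,Y,zt+.010],velocity=.08)
robot.pause(.4)
print(robot.current_tool_pos(),robot.current_contact_force(),robot.current_time_s())
hit=robot.line_to([X,Y,zt-.003],velocity=.012,f_stop=2.5)
robot.pause(.15)
print(hit,robot.current_tool_pos(),robot.current_contact_force(),robot.current_finger_gap(),robot.current_time_s())
im=vision.grab_frame("scene"); cv2.imwrite("pics/s4.png",im[:,:,::-1])
cv2.imwrite("pics/s4z.png",cv2.resize(im[100:220,230:390,::-1],(800,600)))
E
```

```text
[0.53890603 0.09987483 0.10359851] [-0.16361082  0.86911242 -2.58570062] 14.1583
True [0.53872114 0.09983401 0.09351034] [-0.10720946  0.23781321  6.36561657] 0.759725845252291 15.0917
```

View pics/s4z.png

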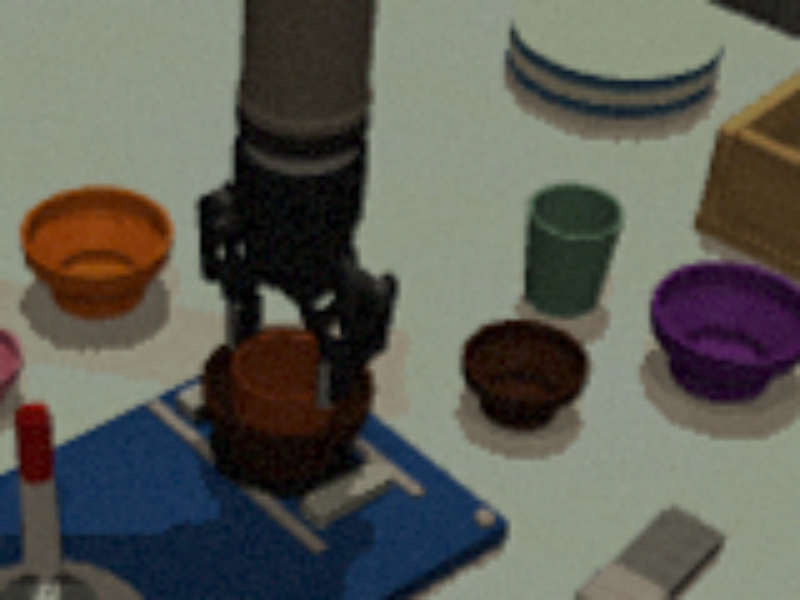

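The bowl touched the floor at TCP height 0.0935, against 0.0934 expected. The image shows it standing inside the large bowl, so I release it.

```bash
python3 - <<'E'
from h import *
fingers.gripper_to(0.95)
robot.line_to([.5388,.0999,.17],velocity=.12)
robot.move_to([.51,.03,.25],[180,0,110])
robot.pause(.3)
p=robot.current_tool_pos(); r=robot.current_eef_rot(); im=vision.grab_frame("wrist"); np.savez("w5.npz",p=p,r=r); print(p,r)
cv2.imwrite("pics/w5.png",im[:,:,::-1]); print(robot.current_time_s())
im=vision.grab_frame("scene"); cv2.imwrite("pics/s5.png",im[:,:,::-1])
E
```

```text
[0.50958731 0.03096362 0.24908693] [-1.79922083e+02 -5.51707002e-02  1.10097436e+02]
17.15
```

View pics/w5.png

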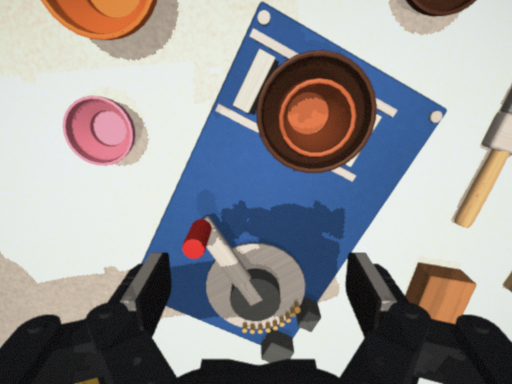

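The small bowl stands level and centred in the large one. The knob top is at about (193,248) and the hub at about (255,291).

```bash
python3 - <<'E'
from h import *
d=np.load("w5.npz"); p,r=d["p"],d["r"]
im=cv2.imread("pics/w5.png")
print("knobtop",wat(p,r,193,248,.104),"pivot",wat(p,r,256,291,.054), "disc", wat(p,r,256,286,.03))
piv=np.array([.5597,-.1208]);kn=np.array([.4742,-.0522])
for P in ((*kn,.104),(*kn,.054),(*piv,.054)):
    print(wproj(p,r,P).round(1))
cv2.imwrite("pics/w5z.png",cv2.resize(im[200:360,140:320],None,fx=4,fy=3.75)[:, :720])
for yaw in (141,183):
  print(robot.inverse_kinematics([.474,-.052,.12],[180,0,yaw]))
E
```

```text
knobtop [ 0.47561506 -0.04994326  0.104     ] pivot [ 0.5582189  -0.10721283  0.054     ] disc [ 0.5613696  -0.11644281  0.03      ]
[190.9 249.6]
[200.  227.1]
[253.2 300.7]
[ 54.20914885  31.91791476 -67.43465307 106.60149864  32.87326345
  64.09110946  25.52547882]
[ 51.03902097  28.56422132 -61.50369268 106.68081227  28.44108063
  61.92510578  71.45922881]
```

View pics/w5z.png

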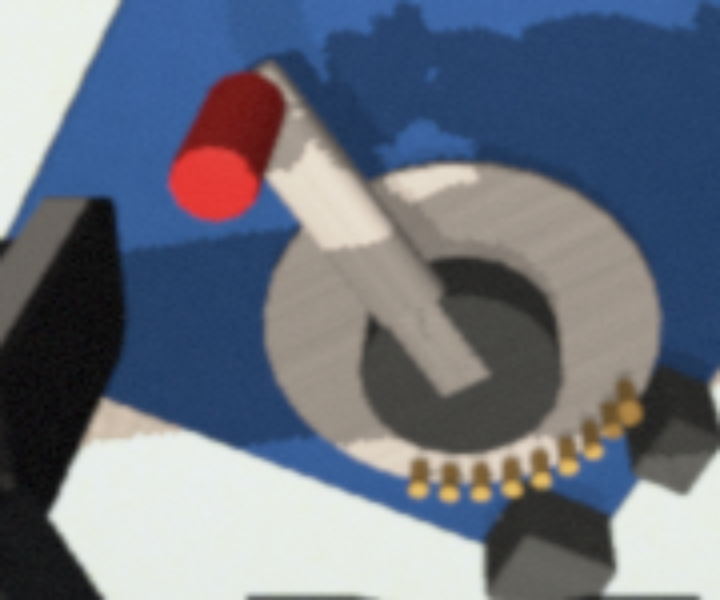

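```bash
cat > lev.py <<'E'
from h import *
import json
PIV=np.array([.5605,-.1205]); R=0.1099; A0=np.deg2rad(141.1); Z=.082
def pose(th):
    a=A0+th; y=np.rad2deg(a); y=(y+180)%360-180
    return [PIV[0]+R*np.cos(a),PIV[1]+R*np.sin(a),Z],[180,0,y]
def go(th,v=.03):
    p,o=pose(th); robot.line_to(p,o,velocity=v)
def read(base):
    f=np.array(robot.current_contact_force())-base; p=np.array(robot.current_tool_pos())
    a=np.arctan2(p[1]-PIV[1],p[0]-PIV[0]); a=a%(2*np.pi); th=a-A0
    ft=-(f[0]*-np.sin(a)+f[1]*np.cos(a)); fr=f[0]*np.cos(a)+f[1]*np.sin(a)
    return th,ft,fr,f[2],1000*(np.hypot(*(p[:2]-PIV))-R)
E
python3 - <<'E'
from lev import *
p,o=pose(0)
robot.move_to([p[0],p[1],.15],o)
fingers.gripper_to(0.7)
robot.line_to(p,o,velocity=.1)
robot.pause(.4)
base=np.array(robot.current_contact_force()); np.save("base.npy",base)
print(base,robot.current_tool_pos(),robot.current_time_s())
fingers.gripper_to(0.0,force=40)
robot.pause(.2)
print(robot.current_finger_gap(),np.round(read(base),3),robot.current_contact_force(),robot.current_time_s())
im=vision.grab_frame("scene"); cv2.imwrite("pics/s6z.png",cv2.resize(im[100:280,160:400,::-1],(800,600)))
E
```

```text
[-0.30180495 -0.32319148  0.01320493] [ 0.47512011 -0.05156177  0.08223212] 19.4167
0.24833257695492933 [-0.002  0.78   0.853  1.75   0.005] [-0.4737936   0.81974728  1.76282059] 20.0417
```

View pics/s6z.png

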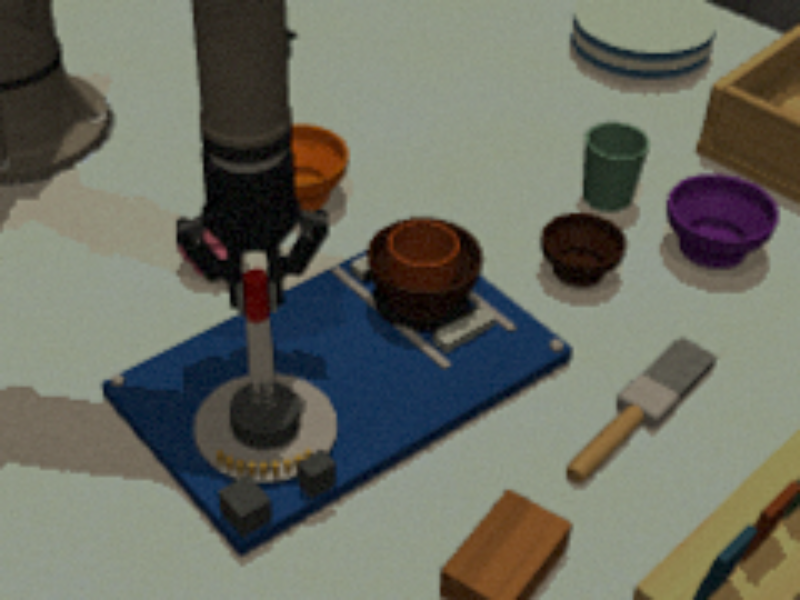

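The gripper holds the knob (gap about 21 mm) and the nest still looks upright. I now advance the lever to the first click in small force-logged steps.

```bash
cat > run.py <<'E'
import sys
from lev import *
base=np.load("base.npy")
def run(th0,thmax,win,step=.012,rise=3.0,v=.04):
    """step until the push has risen by `rise` over its recent low, inside the window (rad) or anywhere"""
    th=th0; log=[]; hit=False
    while th<thmax-1e-6:
        th+=step; go(th,v); m=read(base); log.append((th,)+tuple(m))
        lo=min(l[2] for l in log[-5:])
        if m[0]>win and m[1]-lo>rise: hit=True; break
    for l in log: print("cmd %.3f act %.3f ft %.2f fr %.2f fz %.2f dr %.1f"%l)
    print("hit",hit,"t",robot.current_time_s()); return th
if __name__=="__main__":
    run(*[float(a) for a in sys.argv[1:]])
E
python3 run.py 0 0.23 0.12
```

```text
cmd 0.012 act 0.001 ft 4.73 fr 0.26 fz -0.82 dr -0.0
cmd 0.024 act 0.007 ft 6.10 fr -1.42 fz -2.66 dr -0.1
cmd 0.036 act 0.018 ft 6.50 fr -1.17 fz -3.03 dr -0.3
cmd 0.048 act 0.031 ft 6.20 fr -1.27 fz -3.95 dr -0.2
cmd 0.060 act 0.043 ft 6.36 fr -1.21 fz -4.14 dr -0.2
cmd 0.072 act 0.059 ft 6.07 fr -0.41 fz -2.83 dr -0.3
cmd 0.084 act 0.070 ft 6.59 fr -0.91 fz -2.65 dr -0.3
cmd 0.096 act 0.084 ft 4.83 fr -1.11 fz -1.58 dr -0.3
cmd 0.108 act 0.099 ft 4.82 fr -1.01 fz -3.51 dr -0.3
cmd 0.120 act 0.112 ft 5.39 fr -0.43 fz -1.39 dr -0.3
cmd 0.132 act 0.125 ft 5.61 fr -1.12 fz -2.14 dr -0.3
cmd 0.144 act 0.137 ft 5.18 fr -1.74 fz -2.11 dr -0.3
cmd 0.156 act 0.149 ft 4.56 fr -1.79 fz -1.33 dr -0.3
cmd 0.168 act 0.162 ft 4.38 fr -2.15 fz -1.90 dr -0.3
cmd 0.180 act 0.175 ft 5.44 fr -1.75 fz -1.50 dr -0.3
cmd 0.192 act 0.180 ft 6.63 fr -1.71 fz -3.13 dr -0.4
cmd 0.204 act 0.186 ft 8.52 fr -2.93 fz -4.28 dr -0.4
hit True t 24.3417
```

Click 1 is clear at about 0.18 rad: the push rises from 4.4 to 8.5 N.

```bash
python3 run.py 0.204 0.41 0.30 && python3 - <<'E'
from station import robot; print(robot.current_finger_gap())
E
```

```text
cmd 0.216 act 0.191 ft 10.32 fr -2.40 fz -5.61 dr -0.4
cmd 0.228 act 0.197 ft 11.07 fr -3.68 fz -7.57 dr -0.4
cmd 0.240 act 0.228 ft 7.41 fr -2.44 fz -3.01 dr -0.4
cmd 0.252 act 0.239 ft 5.96 fr -2.54 fz -3.36 dr -0.4
cmd 0.264 act 0.253 ft 5.54 fr -2.15 fz -2.80 dr -0.4
cmd 0.276 act 0.264 ft 6.65 fr -2.30 fz -3.18 dr -0.4
cmd 0.288 act 0.278 ft 6.77 fr -2.48 fz -2.94 dr -0.4
cmd 0.300 act 0.291 ft 5.46 fr -2.34 fz -1.70 dr -0.4
cmd 0.312 act 0.304 ft 4.62 fr -2.58 fz -3.39 dr -0.4
cmd 0.324 act 0.316 ft 5.15 fr -2.22 fz -2.67 dr -0.5
cmd 0.336 act 0.330 ft 4.58 fr -2.31 fz -2.13 dr -0.5
cmd 0.348 act 0.341 ft 5.12 fr -3.10 fz -1.30 dr -0.5
cmd 0.360 act 0.354 ft 4.98 fr -3.88 fz -2.98 dr -0.5
cmd 0.372 act 0.359 ft 6.66 fr -2.16 fz -2.97 dr -0.5
cmd 0.384 act 0.365 ft 8.51 fr -4.31 fz -4.26 dr -0.5
hit True t 28.0917
0.24487141111794983
```

```bash
python3 run.py 0.384 0.59 0.48
```

```text
cmd 0.396 act 0.371 ft 9.07 fr -4.05 fz -4.25 dr -0.5
cmd 0.408 act 0.376 ft 10.82 fr -3.98 fz -5.92 dr -0.5
cmd 0.420 act 0.406 ft 6.25 fr -3.43 fz -3.34 dr -0.5
cmd 0.432 act 0.417 ft 6.55 fr -3.19 fz -2.86 dr -0.5
cmd 0.444 act 0.432 ft 5.70 fr -3.49 fz -3.28 dr -0.5
cmd 0.456 act 0.443 ft 5.66 fr -3.09 fz -2.08 dr -0.5
cmd 0.468 act 0.457 ft 5.90 fr -4.11 fz -2.76 dr -0.6
cmd 0.480 act 0.470 ft 5.21 fr -3.48 fz -2.84 dr -0.6
cmd 0.492 act 0.483 ft 5.85 fr -3.87 fz -2.40 dr -0.6
cmd 0.504 act 0.495 ft 4.46 fr -3.79 fz -1.96 dr -0.6
cmd 0.516 act 0.506 ft 4.71 fr -4.41 fz -2.66 dr -0.6
cmd 0.528 act 0.520 ft 5.58 fr -4.45 fz -1.65 dr -0.6
cmd 0.540 act 0.532 ft 4.68 fr -4.59 fz -2.04 dr -0.6
cmd 0.552 act 0.538 ft 7.06 fr -3.81 fz -3.15 dr -0.6
cmd 0.564 act 0.544 ft 7.52 fr -4.51 fz -3.62 dr -0.7
cmd 0.576 act 0.549 ft 8.02 fr -4.98 fz -3.24 dr -0.6
hit True t 32.0917
```

Clicks 2 and 3 are at about 0.36 and 0.54 rad. For the fourth I cap the command at 0.75, because each tooth has slipped at roughly 0.055 rad beyond its click.

```bash
python3 run.py 0.576 0.75 0.68 0.012 2.6; python3 - <<'E'
from lev import *
b=np.load("base.npy")
for _ in range(3):
    robot.pause(.25); print(np.round(read(b),3),robot.current_finger_gap())
im=vision.grab_frame("scene"); cv2.imwrite("pics/s7z.png",cv2.resize(im[100:280,160:400,::-1],(800,600)))
im=vision.grab_frame("top"); cv2.imwrite("pics/t7z.png",cv2.resize(im[130:260,130:330,::-1],(800,520)))
print(robot.current_time_s())
E
```

```text
cmd 0.588 act 0.555 ft 9.80 fr -4.80 fz -3.63 dr -0.6
cmd 0.600 act 0.574 ft 8.42 fr -4.03 fz -3.00 dr -0.7
cmd 0.612 act 0.598 ft 4.92 fr -4.06 fz -3.08 dr -0.7
cmd 0.624 act 0.610 ft 6.55 fr -4.82 fz -2.76 dr -0.7
cmd 0.636 act 0.620 ft 5.80 fr -4.96 fz -2.22 dr -0.7
cmd 0.648 act 0.634 ft 5.92 fr -5.10 fz -2.64 dr -0.7
cmd 0.660 act 0.647 ft 5.14 fr -4.59 fz -2.62 dr -0.7
cmd 0.672 act 0.660 ft 4.55 fr -4.99 fz -2.07 dr -0.7
cmd 0.684 act 0.673 ft 4.90 fr -4.97 fz -1.48 dr -0.7
cmd 0.696 act 0.685 ft 4.92 fr -5.68 fz -1.97 dr -0.7
cmd 0.708 act 0.698 ft 5.05 fr -5.01 fz -2.08 dr -0.8
cmd 0.720 act 0.710 ft 4.61 fr -4.66 fz -2.33 dr -0.8
cmd 0.732 act 0.718 ft 5.62 fr -5.30 fz -1.85 dr -0.7
cmd 0.744 act 0.723 ft 7.40 fr -4.69 fz -3.05 dr -0.8
hit True t 35.5917
[ 0.723  6.198 -5.311 -1.717 -0.779] 0.24849951386390962
[ 0.723  6.813 -4.98  -2.439 -0.754] 0.2446250690524989
[ 0.723  6.579 -4.879 -2.022 -0.744] 0.24414664757554722
36.4417
```

View pics/s7z.png

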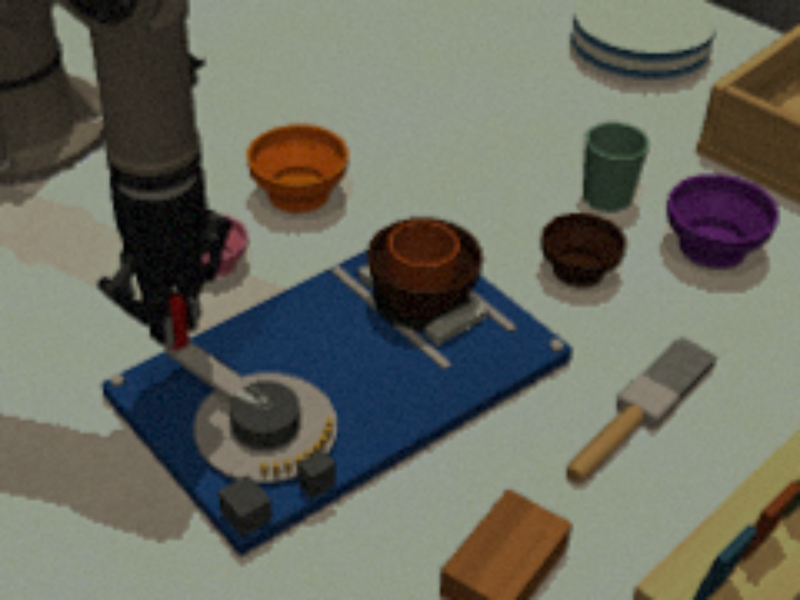

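View pics/t7z.png

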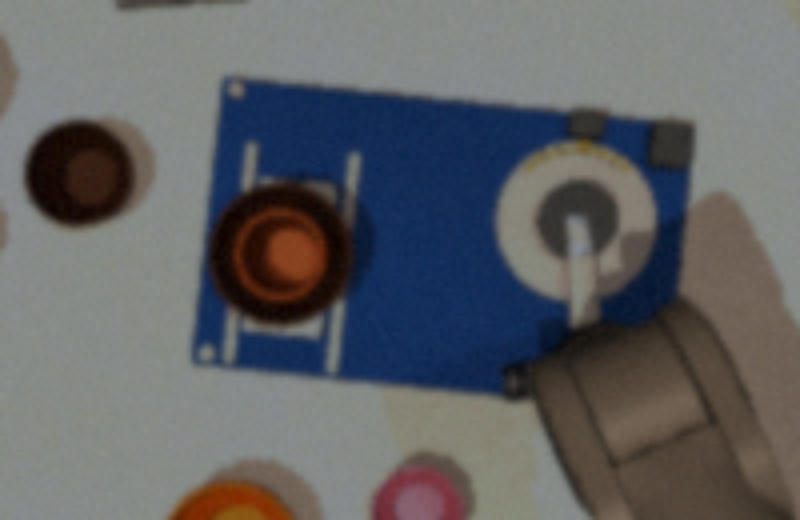

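Both images show the bowls nested upright, and the gripper holding the lever steadily at 0.723 rad with a push of about 6.5 N. The other items are where they were. Handing in.

```bash
python3 -c "
from station import robot,workorder
print(workorder.close_job(), robot.current_time_s())"
```

```text
the job is handed in; nothing more can be done
the job is handed in; nothing more can be done
```

The small rust-brown bowl is nested in the large dark-brown bowl, and the lever is held on its fourth click. I handed the job in at about 36.5 s of the 61 s allowed; no verdict was reported.

- **Nesting:** I gripped the small bowl by its collar and lowered it at about 12 mm/s. It touched down at 93.5 mm TCP height against 93.4 mm expected, and I released it there. The wrist picture just after release and the last scene and top pictures show it upright and centred.
- **Lever:** I gripped the knob and stepped it round, with a force jump at about 0.18, 0.36, 0.54 and 0.72 rad. I stopped on the fourth, at 0.723 rad. Over the next 0.75 s the arm and grip stayed steady there, pushing 6.2–6.8 N.
- **What disagreed:**
  - One probe of the bench for fingertip height tripped early, with no real contact. I took the fingertip height from the wrist picture instead.
  - My first top-view position for the small bowl was about 8 mm off the other two cameras, so I used the wrist camera's.
  - Push readings while moving ran about 2 N above the values you gave.
  - At the final hold there is also a radial force of about 5 N on the knob.
- **Bystanders:** Those visible in the last pictures look unmoved. The tape roll, slip bottle and glaze jar were outside those views, so I did not check them at the end.

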